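# Seat a membrane holder on the straight-edge and slide it to the scribed line

## Task

Load the silver membrane holder on the microscope stage: first bring it slowly up to the steel straight-edge and seat it flush there with a light, steady press of about 7 N, held for a moment; keep this push under 10 N. Then slide it along the straight-edge to the right, past the sprung roller, until its leading edge meets the white engraved line; stop there without running past it, leave it flush and take the hand away. Keep the holder flat on the stage, do not force it if it binds, and leave everything else where it is.

Things in the scene. Friction and masses are not known exactly. Their poses are not given: they have to be found in the camera images.
- stage: the microscope's fixed stage: a black housing, 260 mm (x) by 360 mm (y), flat top 70 mm above the bench. Origin under its centre, on the bench, 84 mm on the robot's side of the fence origin. x points away from the robot (turned by up to 0.2 rad), y to its left, along the straight-edge. A lit white window, flush with the top, lies left of the line
- fence: two clamp screws fixed to the stage, with the steel straight-edge they hold (330 mm in y, 14 wide, 11 high). Origin mid-way between the screws, on the stage top; stage axes. The bar is adjustable: its working face (looks to -x, parallel to y) is clamped anywhere from 29 to 39 mm on the robot's side of this origin, new each time and NOT shown by this pose; rigid. It spans y -165 to +165 mm
- line (a point): the engraved white line on the stage top, 2 mm wide, 115 mm long along the stage's x, square to the straight-edge. Point: middle of its width, on the stage top, 64 mm on the robot's side of the fence origin and 75 mm to its right; a seated holder's centre line passes within 5 mm of it. Stage axes; the holder comes from +y. Nothing stops it at the line
- holder: silver membrane holder, loose on the stage top left of the roller, off the straight-edge and skew by up to 0.3 rad: a flat frame 60 mm (x) by 90 (y) by 14 high, 0.17 to 0.34 kg, white filter disc in its top; slides with under 2 N. Its two corners on the robot's side (-x) are bevelled 14 mm at 45 degrees. Origin: centre of its underside; +x is the face for the straight-edge, -y the leading end
- holder_centre (a point): the centre of the silver holder, half-way up (7 mm above the stage top); axes as the holder's
- lead_edge (a point): the middle of the holder's leading end (-y), at its underside; 45 mm from the centre
- roller_tip (a point): foremost point of a brass roller (10 mm across, turns freely, top 11 mm above the stage), 24 mm on the robot's side of the line point, 35 mm left of it, on a fixed block 16 mm high behind it. It stands 1 to 11 mm into a seated holder's path; the holder's bevel drives it back on its spring, and it then presses the holder on the straight-edge with 1 to 4 N. A skew holder binds there
- dish: a small closed clear plastic dish with a pale filter in it, 50 mm across and 11 mm high, standing on the right-hand part of the stage; a bystander. Origin at the centre of its underside
- spare_holder: a second membrane holder, blue, same size as the silver one, lying on the bench to the left; a bystander. Origin at the centre of its underside
- jar: a glass sample jar with a blue cap, 56 mm across and 75 mm high, on the bench; a bystander. Origin at the centre of its underside
- wash_bottle: a white closed bottle with a red cap, 64 mm across and 150 mm high, on the bench to the right; a bystander. Origin at the centre of its underside
- mouse: a black computer mouse, 105 x 60 mm and 34 mm high, on the blue pad to the right; a bystander. Origin at the centre of its underside
- forceps: steel forceps, 120 mm long and 7 mm high, lying on the bench to the left; a bystander. Origin at the middle of its length, underneath
- tape_box: a small yellow box, 55 x 40 x 35 mm, on the bench to the right; a bystander. Origin at the centre of its underside
There are look-alikes about, which are no part of the job. Of the things that look like the holder, the smallest one is meant.

How it is judged:
By the outcome, as a careful person would: the job done as asked, in the order asked, and still so for the second after the job is handed in, with the robot touching nothing.
It also fails if it takes over 67 s, if anything falls off the work surface, if the arm or the gripper's body presses on something with over 40 N, if the wrist force passes 120 N, or if a joint passes its speed limit or range.

## Robot

A 7-joint arm with a two-finger parallel gripper is mounted at the origin on the work surface. World frame = base frame: x ahead of the robot, y to its left, z up, the work surface at z = 0. Lengths are in m, angles in rad, forces in N, time in s.
With the tool pointing down it reaches from about 0.4 to 0.85 m from the base axis. Payload 10.4 kg.
Tool frame: the origin (TCP) lies between the finger pads; the fingertips stand tips_ahead ahead of it and the grasp point (between the pads) lies 11 mm behind it (tips_ahead is the distance from the TCP to the fingertips, in m); z points along the fingers, x is the direction in which the jaws open and shut, and the axes are right-handed (so a half turn about z gives the same grasp; the last joint's range is limited). The gripper opens to 87 mm and grips with 3 to 60 N. Pads are 19 mm wide; open, the fingers measure 117 mm over their backs; the gripper's body (75 mm by 190 mm) begins 51 mm behind the grasp point.
Start: joints at [-1.294, 0.332, -0.065, 1.46, 0.022, 1.35, -0.088], TCP at [0.185, 0.597, 0.231] pointing down, gripper open.
Joint ranges: [-2.6, 2.6], [-0.5, 2.12], [-1.47, 1.34], [0.16, 2.42], [-1.27, 4.41], [0.06, 2.06], [-2.6, 2.6]. Speed limits (rad/s): [2.22, 2.22, 2.79, 2.79, 3.14, 3.14, 3.14].

## Interface

Orientations are given as a unit quaternion [x, y, z, w].
In Python, from bench import read_state, camera, close_job, tips_ahead gives the robot as it stands.
- The arm moves only by the tool arm_command, never from a script. Its argument "commands" is a list that holds one entry, the list of rows, each a list of 7 numbers: the turn, a rotation vector about the tool's x, y, z in rad, then the shift along the tool's x, y, z in m, then the opening in per cent of the stroke, from 0 (shut) to 100 (fully open). In form: [[[rx, ry, rz, x, y, z, claw], ...]]. A call has 1 to 20 rows; each row shifts and turns the commanded pose from where the row before left it, along the tool's axes as they then stand; what a row does not reach is not made up. A row lasts 1/8 s, in which the tool goes at most 62.5 mm and 10.7 degrees, less where a joint would pass 70% of its speed; a pose out of reach is approached as far as the arm can. A call with a gripper value outside its range is refused whole. The fingers move at their own pace and stop on an object; "newtons" is the grip in N (left out, the last holds). Time passes only in rows, so rows that do not move let the fingers close. It gives the time, the measured TCP pose, the force and the opening at its end, in the units of the state.
- read_state(): the state, without advancing time (a new reading comes with each control period).
- camera(name): name is "scene" or "top"; returns a dict with "frame" (480x640x3 uint8, red, green, blue), "vfov" (degrees; the focal length in pixels is half the picture's height over the tangent of half this angle, whatever the lens; pixels are square), "cx", "cy" (the principal point, pixels), "R" (3x3) and "t" (3): a world point X has camera coordinates R X + t. Camera axes: x right, y down, z forward; pixel columns grow to the right and rows downward; lengths in m; the calibration is good to about 2 mm. A picture is of the moment at which its call begins. There is no depth.
- close_job(): hands the job in, once; it reports no verdict.
The state is a dict: "time": time; "joint_positions": joint angles; "joint_vel": joint speeds; "joint_torque": joint torques, N m; "ee_pos": TCP position; "eef_rot": TCP orientation; "ft_force": force on the tool from outside, world axes, zero at the start; "torque": the same for the moment, N m; "width": finger opening in m.
Only numpy, scipy, OpenCV 4.12 (cv2) and the standard library are available. Lean on these libraries where they do the work, as an engineer would, in place of code of your own. Each camera call takes 0.05 s, during which the arm holds its last target.

## Working session

There is one attempt and no reset: what is moved stays moved. The work goes in short steps, Python scripts to look and compute and a tool call to move; the robot and the scene stay as the last step left them, time stands still between calls to the robot, and variables do not carry over. Pictures are saved under pics/ and viewed, and the job is handed in when it is done.

Besides the shell and the picture viewer there is one more tool, called after "Call:" as name(argument=value, ...), one argument or row to a line, values as JSON. arm_command: Moves the arm, as the interface text tells. Its arguments: {"type":"object","properties":{"commands":{"type":"array"},"newtons":{"type":"number"}},"required":["commands"]}

```bash
ls; mkdir -p pics
python3 - <<'E'
from bench import *
import cv2
print(read_state(), tips_ahead if not callable(tips_ahead) else tips_ahead())
for n in("scene","top"):
    c=camera(n); cv2.imwrite(f"pics/{n}0.png",c["frame"][:,:,::-1]); print(n,c["vfov"],c["cx"],c["cy"],c["R"],c["t"], {k for k in c})
E
```

```text
pics
{'time': 0.0, 'joint_positions': array([-1.29360911,  0.33286953, -0.06475979,  1.46097673,  0.02160695,
        1.3499072 , -0.08851588]), 'joint_vel': array([-1.07104336e-03, -2.02455321e-03,  7.02890112e-04,  5.47318662e-06,
       -3.53618886e-04,  1.46804949e-03, -5.29884138e-04]), 'joint_torque': array([-1.01361138e-04, -6.23279500e+01,  2.43035116e-02, -3.89862835e+01,
       -6.14277553e-02,  4.02714859e-02,  1.65510774e-04]), 'ee_pos': array([0.18443042, 0.5967537 , 0.22973865]), 'eef_rot': array([ 8.04753120e-01,  5.93609198e-01, -5.71915813e-04,  4.57316071e-04]), 'ft_force': array([-0.24890206, -0.69688363, -0.36366918]), 'torque': array([ 0.01758858,  0.0163013 , -0.02285358]), 'width': 0.08693485790249904} 0.008
scene 49.38236481469691 316.4375494024298 243.71565511320384 [[-7.97828026e-01  6.02885023e-01  2.99862151e-04]
 [ 3.31978643e-01  4.39739081e-01 -8.34517658e-01]
 [-5.03250058e-01 -6.65702028e-01 -5.50981115e-01]] [ 0.39053321 -0.10368238  1.53406414] {'cx', 't', 'cy', 'frame', 'vfov', 'R'}
top 48.32802732626605 323.1484344414646 241.91615844837136 [[ 0.00981681 -0.99986903 -0.01286694]
 [-0.9961156  -0.00865229 -0.08762905]
 [ 0.08750624  0.0136772  -0.99607007]] [-0.01442976  0.51278322  1.21660732] {'cx', 't', 'cy', 'frame', 'vfov', 'R'}
```

View pics/scene0.png

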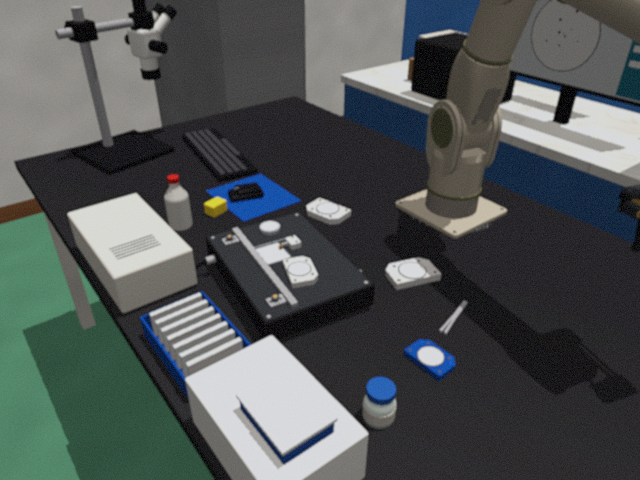

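View pics/top0.png

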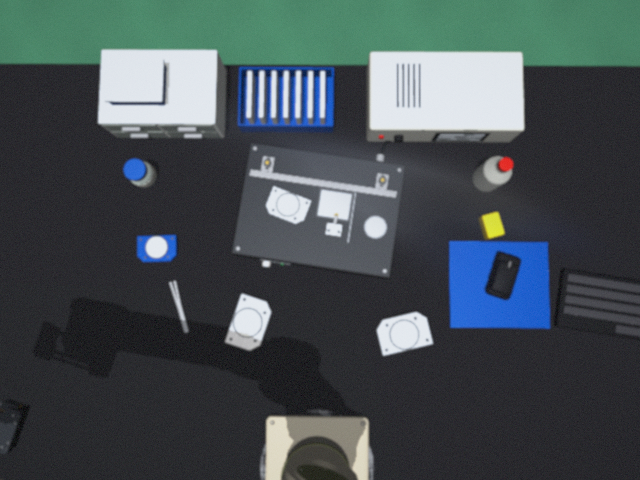

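The scene view shows the stage near (290,265). In the top view the silver holder on the stage is at about (288,205), the roller block at (334,229), the line at (351,218) and the dish at (375,227). Next I'll zoom in.

Run:
```python
import cv2
t=cv2.imread("pics/top0.png")[135:285,225:415]; cv2.imwrite("pics/topz.png",cv2.resize(t,None,fx=4,fy=4,interpolation=cv2.INTER_CUBIC))
t=cv2.imread("pics/scene0.png")[205:335,195:385]; cv2.imwrite("pics/scz.png",cv2.resize(t,None,fx=4,fy=4,interpolation=cv2.INTER_CUBIC))
```

```text
(no output)
```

View pics/topz.png

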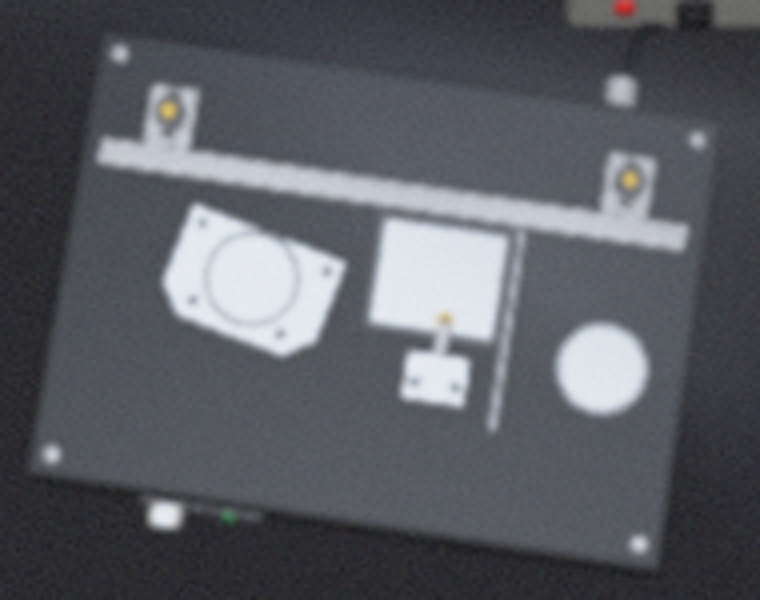

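View pics/scz.png

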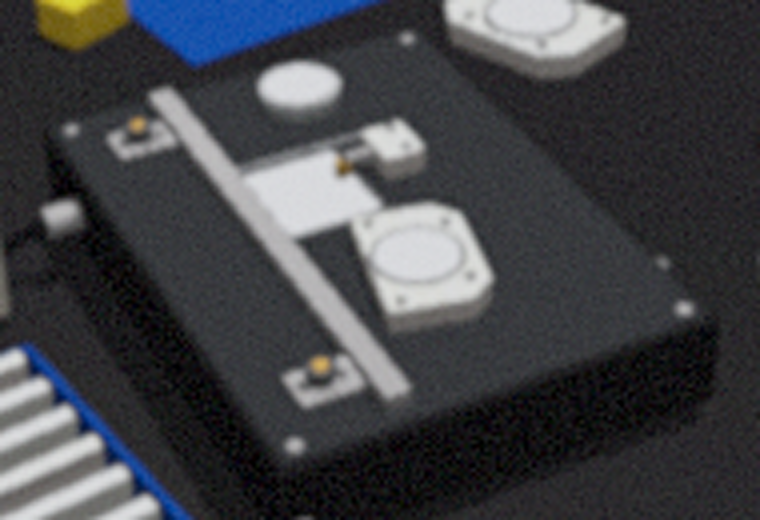

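```bash
cat > h.py <<'E'
import numpy as np, cv2
from bench import *
def grab(name,n=4):
    cs=[camera(name) for _ in range(n)]
    c=cs[0]; c["img"]=np.mean([k["frame"].astype(float) for k in cs],0)
    c["f"]=240/np.tan(np.radians(c["vfov"]/2)); return c
def back(c,uv,z):
    uv=np.atleast_2d(uv).astype(float)
    d=np.c_[(uv[:,0]-c["cx"])/c["f"],(uv[:,1]-c["cy"])/c["f"],np.ones(len(uv))]@c["R"]
    o=-c["R"].T@c["t"]; s=(z-o[2])/d[:,2]; return o+d*s[:,None]
def proj(c,X):
    p=np.atleast_2d(X)@c["R"].T+c["t"]; return np.c_[p[:,0]/p[:,2]*c["f"]+c["cx"],p[:,1]/p[:,2]*c["f"]+c["cy"]]
def crop(c,fn,x0,y0,x1,y1,s):
    cv2.imwrite(fn,cv2.resize(c["img"][y0:y1,x0:x1,::-1].clip(0,255).astype(np.uint8),None,fx=s,fy=s,interpolation=cv2.INTER_CUBIC))
E
python3 - <<'E'
from h import *
import pickle
c=grab("top",6); pickle.dump(c,open("top0.pkl","wb"))
s=grab("scene",4); pickle.dump(s,open("sc0.pkl","wb"))
Z=lambda L:(np.array(L)+.5)/4-.5+[225,135]
st=back(c,Z([(108,38),(715,122),(660,568),(30,470)]),.07)
print("stage",st,[np.linalg.norm(st[i]-st[i-1]) for i in range(4)],st.mean(0))
h=back(c,Z([(193,203),(347,263),(317,343),(283,357),(180,315),(163,280)]),.084)
print("holder",h,[np.linalg.norm(h[i]-h[i-1]) for i in range(6)])
print("fence face",back(c,Z([(97,162),(685,250)]),.081))
print("line",back(c,Z([(519,232),(492,431)]),.07), "roller",back(c,Z([(446,318)]),.081))
print("box bottom edge",back(c,[(370,140),(522,140)],0),"bottle",back(c,[(506,165)],.15))
E
```

```text
stage [[ 0.72987871  0.15402364  0.07      ]
 [ 0.68380252 -0.18923556  0.07      ]
 [ 0.43296428 -0.15806732  0.07      ]
 [ 0.48411963  0.19225903  0.07      ]] [np.float64(0.24871564210773256), np.float64(0.3463378339598771), np.float64(0.2527672525808662), np.float64(0.35404155635790263)] [ 5.82691284e-01 -2.55050095e-04  7.00000000e-02]
holder [[0.63274501 0.10252636 0.084     ]
 [0.59968392 0.016474   0.084     ]
 [0.55489268 0.03252659 0.084     ]
 [0.54695194 0.05120947 0.084     ]
 [0.56988511 0.10859625 0.084     ]
 [0.58937633 0.11839684 0.084     ]] [np.float64(0.046181331097319284), np.float64(0.09218484392870126), np.float64(0.04758089041296148), np.float64(0.02030037111268187), np.float64(0.06179945779814915), np.float64(0.02181648899212939)]
fence face [[ 0.65614622  0.15698232  0.081     ]
 [ 0.60891047 -0.17088059  0.081     ]]
line [[ 0.620328   -0.07930692  0.07      ]
 [ 0.50816282 -0.06482269  0.07      ]] roller [[ 0.56981144 -0.03863625  0.081     ]]
box bottom edge [[ 0.7609406  -0.11922203  0.        ]
 [ 0.76317792 -0.48163822  0.        ]] bottle [[ 0.66669469 -0.39277025  0.15      ]]
```

```bash
cat >> h.py <<'E'
from scipy.ndimage import map_coordinates, gaussian_filter1d
def profile(c,P,d,half=.008,n=161,z=None):
    """gray profile through world pts P along d (world dir)"""
    g=c["img"].mean(2); s=np.linspace(-half,half,n)
    out=[]
    for p in P:
        uv=proj(c,p+s[:,None]*d); out.append(map_coordinates(g,[uv[:,1],uv[:,0]],order=1))
    return s,np.array(out)
E
python3 - <<'E'
from h import *
import pickle
c=pickle.load(open("top0.pkl","rb"))
def fitedge(A,B,z,half,mode,lo=.05,hi=.95,n=60):
    A=np.array([*A,z]);B=np.array([*B,z]);u=(B-A)/np.linalg.norm(B-A);d=np.array([-u[1],u[0],0])
    P=A+np.linspace(lo,hi,n)[:,None]*(B-A); s,pr=profile(c,P,d,half)
    pts=[]
    for p,q in zip(P,pr):
        if mode=="peak":
            w=np.clip(q-np.percentile(q,40),0,None)**2; o=(w*s).sum()/w.sum()
        else:
            g=np.abs(np.gradient(gaussian_filter1d(q,4))); g[g<g.max()*.3]=0; o=(g*s).sum()/g.sum()
        pts.append(p+o*d)
    pts=np.array(pts)[:,:2]
    for _ in range(3):
        m=pts.mean(0);v=np.linalg.svd(pts-m)[2][0];r=(pts-m)@[-v[1],v[0]]; k=abs(r)<2.5*max(r.std(),1e-4); pts=pts[k]
    if v@(B-A)[:2]<0:v=-v
    return m,v,r.std(),len(pts)
m,v,r,n=fitedge((.656,.157),(.609,-.171),.081,.006,"edge"); print("face",m,v,np.arctan2(v[0],-v[1])*-1 if 0 else np.arctan2(-v[0],-v[1]),r,n)
ml,vl,r,n=fitedge((.6203,-.0793),(.5082,-.0648),.07,.005,"peak"); print("line",ml,vl,np.arctan2(vl[1],vl[0])-np.pi,r,n)
for a,b,nm in [((.7299,.1540),(.6838,-.1892),"far"),((.6838,-.1892),(.433,-.158),"right"),((.433,-.158),(.484,.192),"near"),((.484,.192),(.7299,.154),"left")]:
    me,ve,r,n=fitedge(a,b,.07,.008,"edge");print(nm,me,ve,r,n, np.degrees(np.arctan2(ve[1],ve[0]))%90)
hc=[(.6327,.1025),(.5997,.0165),(.5549,.0325),(.5470,.0512),(.5699,.1086),(.5894,.1184)]
for i in (0,1,3,5):
    me,ve,r,n=fitedge(hc[i],hc[(i+1)%6],.084,.005,"edge",.15,.85);print("h",i,me,ve,r,n,np.degrees(np.arctan2(ve[1],ve[0]))%90)
E
```

```text
face [ 0.63197882 -0.00567042] [-0.14374963 -0.98961409] 0.14424936274103697 0.0003499849679599955 59
line [ 0.56072663 -0.0717958 ] [-0.99048072  0.13765156] -0.13809001345998073 0.00030307833697037427 52
far [ 0.70878936 -0.00948524] [-0.14441939 -0.98951657] 0.0003089059594908345 55 81.6963410728517
right [ 0.55005375 -0.17244944] [-0.99010698  0.14031452] 0.0005320260431303354 52 81.93395314615768
near [0.45694221 0.01301382] [0.14396475 0.98958282] 0.00029855848660538417 53 81.72266553128013
left [0.60372131 0.17552583] [ 0.98905635 -0.14753828] 0.0004200817741525942 51 81.51570681634026
h 0 [0.6164139  0.05941792] [-0.35553621 -0.93466251] 0.0007303036579346733 60 69.17368870357625
h 1 [0.5774833  0.02501325] [-0.93373179  0.35797338] 0.00011656764240669522 60 69.02421357840655
h 3 [0.55806771 0.07997893] [0.35260665 0.93577163] 0.00014530546034425017 59 69.35316729666947
h 5 [0.61117285 0.11078455] [ 0.93683372 -0.34977505] 0.00015001235041287134 60 69.52644331910187
```

Call:
arm_command(
  commands=[
    [[0,0,-0.155,0,0,0,16],[0,0,0,-0.033,0.0296,0.0057,16],[0,0,0,-0.033,0.0296,0.0057,16],[0,0,0,-0.033,0.0296,0.0057,16],[0,0,0,-0.033,0.0296,0.0057,16],[0,0,0,-0.033,0.0296,0.0057,16],[0,0,0,-0.033,0.0296,0.0057,16],[0,0,0,-0.033,0.0296,0.0057,16],[0,0,0,-0.033,0.0296,0.0057,16],[0,0,0,-0.033,0.0296,0.0057,16],[0,0,0,-0.033,0.0296,0.0057,16],[0,0,0,-0.033,0.0296,0.0057,16],[0,0,0,-0.033,0.0296,0.0057,16],[0,0,0,-0.033,0.0296,0.0057,16],[0,0,0,-0.033,0.0296,0.0057,16],[0,0,0,0,0,0,16]],
  ],
)

```text
time: 2.6
ee_pos: [0.529, 0.0765, 0.1504]
eef_rot: [0.758, 0.652, -0.0, 0.001]
ft_force: [-0.4, 0.2, -1.0]
width: 0.014
```

```bash
cat >> h.py <<'E'
ex=np.array([.98958,-.1440]);ey=np.array([.1440,.98958])
from scipy.spatial.transform import Rotation as Ro
def st():
    s=read_state();p=s["ee_pos"];R=Ro.from_quat(s["eef_rot"]).as_matrix()
    f=s["ft_force"]
    print("t %.2f u %.4f v %.4f z %.4f yaw-ey %.2fdeg tilt %s F u %.2f v %.2f z %.2f w %.4f"%(s["time"],p[:2]@ex,p[:2]@ey,p[2],np.degrees(np.arctan2(R[1,0],R[0,0])-np.arctan2(ey[1],ey[0])),R[:2,2].round(4),f[:2]@ex,f[:2]@ey,f[2],s["width"]))
E
python3 -c "
from h import *
st()"
```

```text
t 2.60 u 0.5125 v 0.1519 z 0.1504 yaw-ey -0.33deg tilt [ 0.0001 -0.0015] F u -0.38 v 0.17 z -0.96 w 0.0140
```

Call:
arm_command(
  commands=[
    [[0,0,-0.006,0.003,-0.003,0.012,16],[0,0,0,0,0,0.016,16],[0,0,0,0,0,0.016,16],[0,0,0,0,0,0.014,16],[0,0,0,0,0,0.008,16],[0,0,0,0,0,0.003,16],[0,0,0,0,0,0,16],[0,0,0,0,0,0,16]],
  ],
)

```text
time: 3.6
ee_pos: [0.5258, 0.0837, 0.0822]
eef_rot: [0.754, 0.656, 0.0, 0.0]
ft_force: [1.3, 0.7, -0.1]
width: 0.0137
```

Run:
```python
from h import *
st()
c=grab("scene",1); crop(c,"pics/s1.png",195,190,385,330,4)
st();st()
```

```text
t 3.60 u 0.5083 v 0.1585 z 0.0822 yaw-ey 0.32deg tilt [0.0008 0.0004] F u 1.17 v 0.92 z -0.06 w 0.0137
t 3.65 u 0.5082 v 0.1585 z 0.0822 yaw-ey 0.32deg tilt [0.0008 0.0004] F u 1.51 v 1.20 z -0.36 w 0.0141
t 3.65 u 0.5082 v 0.1585 z 0.0822 yaw-ey 0.32deg tilt [0.0008 0.0004] F u 1.51 v 1.20 z -0.36 w 0.0141
```

View pics/s1.png

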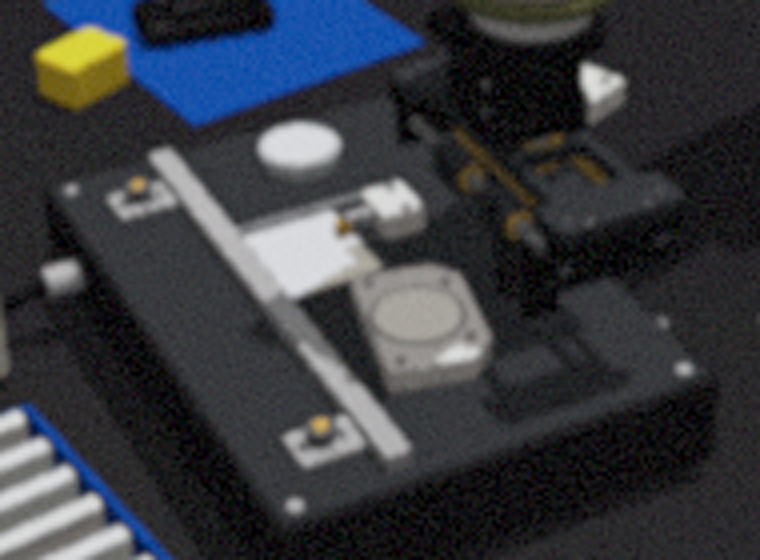

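Call:
arm_command(
  commands=[
    [[0,0,0.004,-0.001,0.002,0,16],[0,0,0,-0.001,0.002,0,16],[0,0,0,-0.001,0.002,0,16],[0,0,0,0,0.002,0,16],[0,0,0,0,0.002,0,16],[0,0,0,0,0.002,0,16],[0,0,0,0,0.002,0,16],[0,0,0,0,0.0015,0,16],[0,0,0,0,0.0015,0,16],[0,0,0,0,0.0015,0,16],[0,0,0,0,0.0015,0,16],[0,0,0,0,0.0015,0,16],[0,0,0,0,0.0015,0,16],[0,0,0,0,0.0015,0,16],[0,0,0,0,0.0015,0,16],[0,0,0,0,0.0015,0,16],[0,0,0,0,0.0015,0,16],[0,0,0,0,0.0015,0,16]],
  ],
)

```text
time: 5.9
ee_pos: [0.5553, 0.0763, 0.0817]
eef_rot: [0.756, 0.655, 0.0, -0.0]
ft_force: [-0.5, 0.9, -0.5]
width: 0.014
```

Run:
```python
from h import *
st()
c=grab("scene",1); crop(c,"pics/s2.png",195,190,385,330,4)
c=grab("top",1); crop(c,"pics/t2.png",225,135,415,285,4)
```

```text
t 5.90 u 0.5385 v 0.1554 z 0.0817 yaw-ey 0.10deg tilt [-0.      0.0001] F u -0.66 v 0.81 z -0.54 w 0.0140
```

View pics/s2.png

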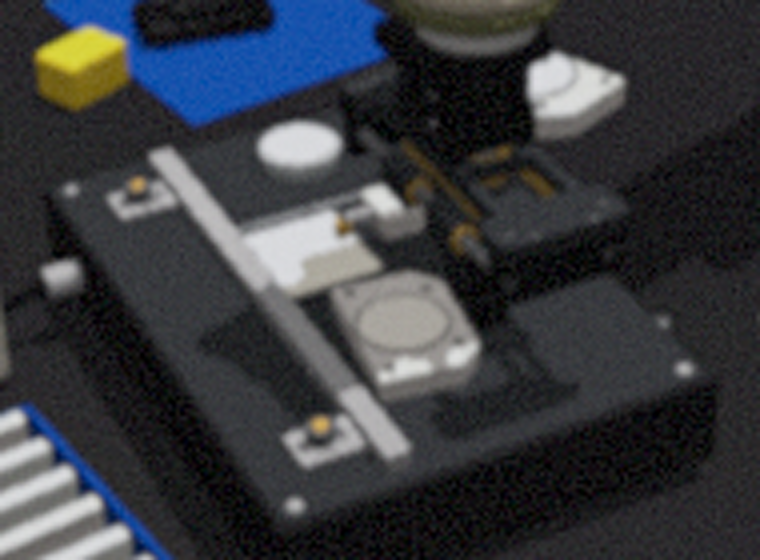

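View pics/t2.png

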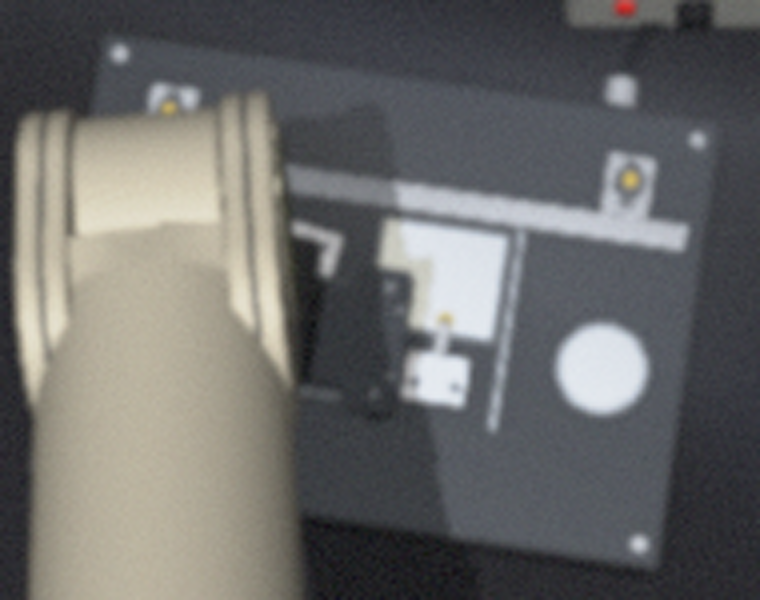

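Call:
arm_command(
  commands=[
    [[0,0,0.002,0,0.0015,0,16],[0,0,0,0,0.0015,0,16],[0,0,0,0,0.0015,0,16],[0,0,0,0,0.0015,0,16],[0,0,0,0,0.0015,0,16],[0,0,0,0,0.0015,0,16],[0,0,0,0,0.0015,0,16],[0,0,0,0,0.0015,0,16],[0,0,0,0,0.001,0,16],[0,0,0,0,0.001,0,16],[0,0,0,0,0.0005,0,16],[0,0,0,0,0,0,16]],
  ],
)

```text
time: 7.5
ee_pos: [0.5696, 0.0742, 0.0817]
eef_rot: [0.756, 0.654, 0.0, 0.0]
ft_force: [-0.0, 0.2, -0.3]
width: 0.0137
```

Run:
```python
from h import *
st()
c=grab("scene",1); crop(c,"pics/s3.png",195,190,385,330,4)
for i in range(3): camera("scene");st()
```

```text
t 7.50 u 0.5530 v 0.1555 z 0.0817 yaw-ey -0.01deg tilt [0.0002 0.0001] F u -0.04 v 0.20 z -0.26 w 0.0137
t 7.60 u 0.5530 v 0.1555 z 0.0818 yaw-ey -0.02deg tilt [0.0002 0.0002] F u 0.22 v 0.48 z 0.07 w 0.0143
t 7.65 u 0.5530 v 0.1555 z 0.0817 yaw-ey -0.01deg tilt [0.0002 0.0001] F u -0.17 v -0.34 z -0.58 w 0.0137
t 7.70 u 0.5530 v 0.1555 z 0.0817 yaw-ey -0.01deg tilt [0.0001 0.0001] F u -0.09 v -0.33 z -0.38 w 0.0139
```

View pics/s3.png

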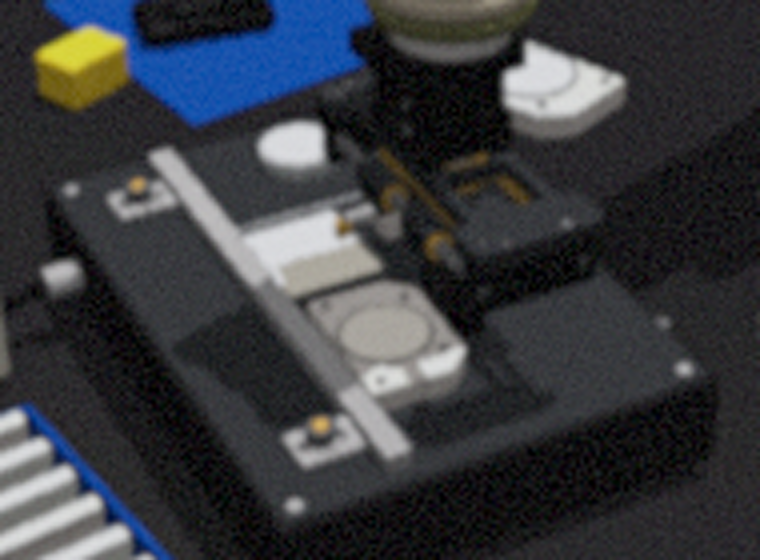

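The holder now lies parallel to the straight-edge, a few mm short of it. From here I creep.

Call:
arm_command(
  commands=[
    [[0,0,0,0,0.0005,0,16],[0,0,0,0,0.0005,0,16],[0,0,0,0,0.0005,0,16],[0,0,0,0,0.0005,0,16],[0,0,0,0,0,0,16]],
  ],
)

```text
time: 8.32
ee_pos: [0.5716, 0.0739, 0.0817]
eef_rot: [0.756, 0.654, 0.0, -0.0]
ft_force: [-0.2, 0.3, -0.0]
width: 0.014
```

Run:
```python
from h import *
for i in range(3): st();camera("scene")
```

```text
t 8.32 u 0.5550 v 0.1554 z 0.0817 yaw-ey -0.02deg tilt [0.     0.0001] F u -0.24 v 0.25 z -0.05 w 0.0140
t 8.38 u 0.5550 v 0.1555 z 0.0817 yaw-ey -0.02deg tilt [0.     0.0001] F u -1.14 v -0.29 z -0.87 w 0.0135
t 8.43 u 0.5550 v 0.1555 z 0.0817 yaw-ey -0.02deg tilt [0.0001 0.0001] F u 0.60 v -0.55 z -0.06 w 0.0139
```

Call:
arm_command(
  commands=[
    [[0,0,0,0,0.0004,0,16],[0,0,0,0,0.0004,0,16],[0,0,0,0,0.0004,0,16],[0,0,0,0,0,0,16]],
  ],
)

```text
time: 8.98
ee_pos: [0.5728, 0.0737, 0.0817]
eef_rot: [0.756, 0.654, 0.0, -0.0]
ft_force: [-0.3, -0.0, 0.4]
width: 0.014
```

Run:
```python
from h import *
for i in range(3): st();camera("scene")
```

```text
t 8.97 u 0.5562 v 0.1554 z 0.0817 yaw-ey -0.02deg tilt [0.0001 0.0001] F u -0.29 v -0.09 z 0.38 w 0.0140
t 9.03 u 0.5562 v 0.1555 z 0.0817 yaw-ey -0.02deg tilt [0.0001 0.0001] F u -0.07 v -0.53 z -1.03 w 0.0140
t 9.07 u 0.5562 v 0.1555 z 0.0818 yaw-ey -0.02deg tilt [0.0002 0.0001] F u -0.45 v 0.34 z 0.27 w 0.0139
```

Call:
arm_command(
  commands=[
    [[0,0,0,0,0.0003,0,16],[0,0,0,0,0.0003,0,16],[0,0,0,0,0,0,16]],
  ],
)

```text
time: 9.5
ee_pos: [0.5729, 0.0738, 0.0817]
eef_rot: [0.756, 0.654, -0.0, -0.0]
ft_force: [-4.3, 0.8, 2.0]
width: 0.0141
```

Run:
```python
from h import *
for i in range(2): st();camera("scene")
```

```text
t 9.50 u 0.5563 v 0.1555 z 0.0817 yaw-ey -0.01deg tilt [-0.0008  0.0002] F u -4.42 v 0.18 z 2.03 w 0.0141
t 9.55 u 0.5563 v 0.1555 z 0.0816 yaw-ey -0.01deg tilt [-0.0009  0.0002] F u -4.13 v -0.11 z 1.84 w 0.0140
```

Call:
arm_command(
  commands=[
    [[0,0,0,0,0.0002,0,16],[0,0,0,0,0.0001,0,16],[0,0,0,0,0,0,16]],
  ],
)

```text
time: 9.98
ee_pos: [0.573, 0.0738, 0.0816]
eef_rot: [0.756, 0.654, -0.0, -0.001]
ft_force: [-6.5, 0.5, 3.4]
width: 0.0141
```

Run:
```python
from h import *
for i in range(3): st();camera("scene")
```

```text
t 9.97 u 0.5564 v 0.1555 z 0.0816 yaw-ey -0.01deg tilt [-0.0014  0.0002] F u -6.45 v -0.48 z 3.38 w 0.0141
t 10.03 u 0.5564 v 0.1555 z 0.0816 yaw-ey -0.01deg tilt [-0.0014  0.0002] F u -6.36 v -0.58 z 3.55 w 0.0138
t 10.07 u 0.5564 v 0.1555 z 0.0816 yaw-ey -0.01deg tilt [-0.0014  0.0002] F u -5.92 v 0.08 z 2.60 w 0.0139
```

Call:
arm_command(
  commands=[
    [[0,0,0,0,0.0001,-0.0001,16],[0,0,0,0,0,0,16],[0,0,0,0,0,0,16],[0,0,0,0,0,0,16],[0,0,0,0,0,0,16],[0,0,0,0,0,0,16],[0,0,0,0,0,0,16],[0,0,0,0,0,0,16]],
  ],
)

```text
time: 11.12
ee_pos: [0.573, 0.0737, 0.0816]
eef_rot: [0.756, 0.654, -0.001, -0.001]
ft_force: [-6.4, 0.0, 2.9]
width: 0.0141
```

Run:
```python
from h import *
for i in range(3): st();camera("scene")
c=grab("scene",2); crop(c,"pics/s4.png",235,230,335,310,8)
```

```text
t 11.12 u 0.5564 v 0.1555 z 0.0816 yaw-ey -0.01deg tilt [-0.0016  0.0002] F u -6.38 v -0.90 z 2.91 w 0.0141
t 11.18 u 0.5564 v 0.1555 z 0.0816 yaw-ey -0.01deg tilt [-0.0015  0.0002] F u -6.56 v -0.31 z 2.75 w 0.0140
t 11.22 u 0.5564 v 0.1555 z 0.0816 yaw-ey -0.01deg tilt [-0.0016  0.0002] F u -6.15 v -0.64 z 4.21 w 0.0138
```

View pics/s4.png

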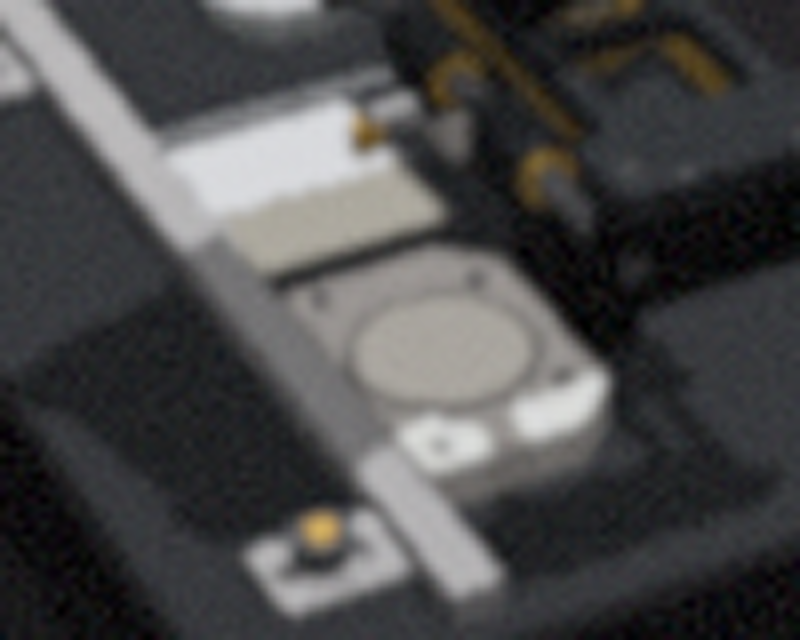

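Call:
arm_command(
  commands=[
    [[0,0,0,0,0.0001,0,16],[0,0,0,0,0,0,16],[0,0,0,0,0,0,16],[0,0,0,0,0,0,16],[0,0,0,0,0,0,16],[0,0,0,0,0,0,16]],
  ],
)

```text
time: 12.12
ee_pos: [0.573, 0.0738, 0.0816]
eef_rot: [0.756, 0.654, -0.001, -0.001]
ft_force: [-6.0, 0.2, 4.3]
width: 0.0143
```

Run:
```python
from h import *
for i in range(3): st();camera("scene")
```

```text
t 12.12 u 0.5564 v 0.1555 z 0.0816 yaw-ey -0.01deg tilt [-0.0018  0.0002] F u -5.97 v -0.67 z 4.33 w 0.0143
t 12.18 u 0.5564 v 0.1555 z 0.0816 yaw-ey -0.01deg tilt [-0.0019  0.0002] F u -6.54 v 0.30 z 3.68 w 0.0140
t 12.22 u 0.5564 v 0.1555 z 0.0816 yaw-ey -0.01deg tilt [-0.0018  0.0002] F u -6.07 v 0.05 z 2.97 w 0.0137
```

Call:
arm_command(
  commands=[
    [[0,0,0,0,0.0002,0,16],[0,0,0,0,0,0,16],[0,0,0,0,0,0,16],[0,0,0,0,0,0,16],[0,0,0,0,0,0,16],[0,0,0,0,0,0,16]],
  ],
)

```text
time: 13.02
ee_pos: [0.573, 0.0738, 0.0816]
eef_rot: [0.756, 0.654, -0.001, -0.001]
ft_force: [-7.5, 0.3, 4.2]
width: 0.0141
```

Run:
```python
from h import *
for i in range(3): st();camera("scene")
c=grab("scene",1); crop(c,"pics/s5.png",195,190,385,330,4)
```

```text
t 13.03 u 0.5564 v 0.1555 z 0.0816 yaw-ey -0.01deg tilt [-0.0022  0.0003] F u -7.49 v -0.83 z 4.21 w 0.0141
t 13.07 u 0.5564 v 0.1555 z 0.0816 yaw-ey -0.01deg tilt [-0.0022  0.0002] F u -7.85 v -0.42 z 4.89 w 0.0142
t 13.12 u 0.5564 v 0.1555 z 0.0816 yaw-ey -0.00deg tilt [-0.0023  0.0002] F u -9.03 v -0.17 z 4.23 w 0.0139
```

Call:
arm_command(
  commands=[
    [[0,0,0,0,-0.0015,0,16],[0,0,0,0,-0.006,0,16],[0,0,0,0,-0.01,0,16],[0,0,0,0,-0.01,0,16],[0,0,0,0.02,0,0,0],[0,0,0,0.025,0,0,0],[0,0,0,0.012,0,0,0],[0,0,0.157,0,0,0,0],[0,0,0.157,0,0,0,0],[0,0,0.157,0,0,0,0],[0,0,0.157,0,0,0,0],[0,0,0.157,0,0,0,0],[0,0,0,0,0,0,0],[0,0,0,0,0,0,0]],
  ],
  newtons=10,
)

```text
time: 14.98
ee_pos: [0.555, 0.1341, 0.0818]
eef_rot: [0.948, 0.317, 0.0, 0.0]
ft_force: [-0.5, 0.3, 0.7]
width: 0.0002
```

Run:
```python
from h import *
st()
c=grab("scene",2); crop(c,"pics/s6.png",235,225,335,300,8)
import pickle; pickle.dump(c,open("s6.pkl","wb"))
c=grab("top",2); crop(c,"pics/t6.png",225,135,415,285,4)
st(); print(read_state()["joint_positions"].round(2))
```

```text
t 14.97 u 0.5299 v 0.2127 z 0.0818 yaw-ey -44.78deg tilt [ 0. -0.] F u -0.55 v 0.23 z 0.72 w 0.0002
t 15.18 u 0.5300 v 0.2124 z 0.0819 yaw-ey -44.93deg tilt [0.0001 0.0002] F u 0.21 v 0.72 z 0.36 w 0.0006
[-0.72  0.37  0.48  1.8  -0.2   1.02  0.48]
```

View pics/s6.png

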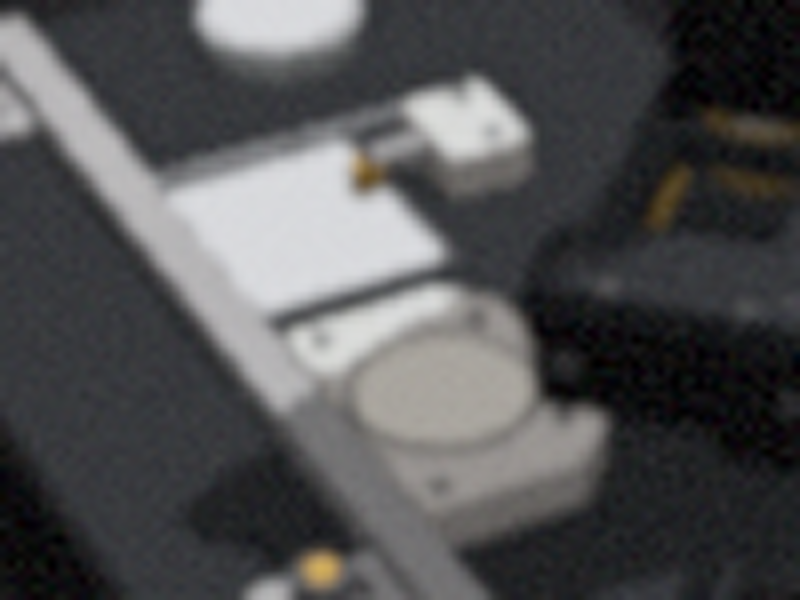

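View pics/t6.png

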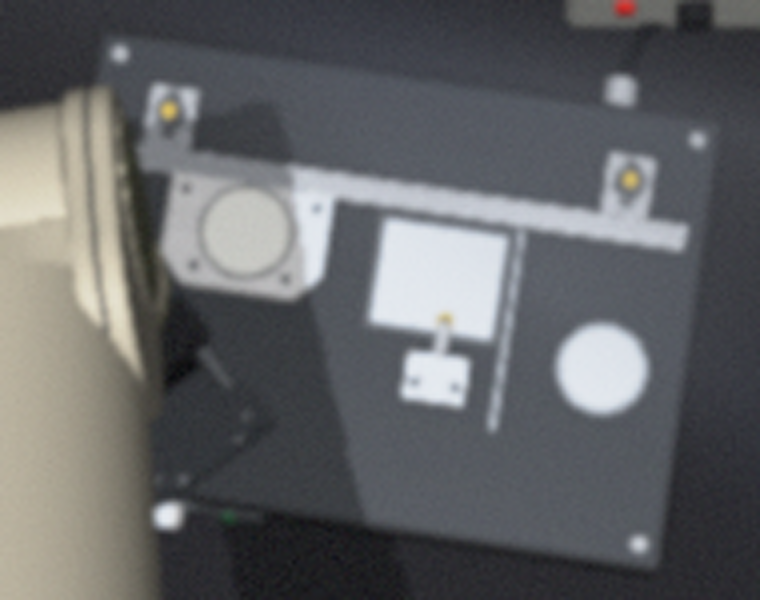

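Run:
```python
from h import *
import pickle
c=pickle.load(open("top0.pkl","rb"))
Z=lambda L:(np.array(L)+.5)/4-.5+[225,135]
for n,L,z in [("lead",[(336,200),(325,272)],.084),("trail",[(172,175),(162,250)],.084),("lead bevel near end",[(297,300)],.084),("line",[(519,232),(492,431)],.07)]:
    p=back(c,Z(L),z)[:,:2]; print(n,np.c_[p@ex,p@ey])
```

```text
lead [[0.62508539 0.11420577]
 [0.58423657 0.11392391]]
trail [[0.62520607 0.20670228]
 [0.58269621 0.20532553]]
lead bevel near end [[0.56642098 0.12679825]]
line [[0.62528438 0.01084669]
 [0.51220223 0.00902821]]
```

Call:
arm_command(
  commands=[
    [[0,0,0,0.007,0.006,0,0],[0,0,0,0.007,0.006,0,0],[0,0,0,0.007,0.006,0,0],[0,0,0,0.006,0.0055,0,0],[0,0,0,0,0,0,0]],
  ],
)

```text
time: 15.8
ee_pos: [0.5913, 0.1309, 0.0817]
eef_rot: [0.949, 0.315, -0.0, 0.0]
ft_force: [-0.5, 0.7, 0.1]
width: 0.0003
```

Run:
```python
from h import *
st()
c=grab("scene",1); crop(c,"pics/s7.png",235,225,335,300,8)
c=grab("top",1); crop(c,"pics/t7.png",225,135,415,285,4)
st()
```

```text
t 15.80 u 0.5662 v 0.2147 z 0.0817 yaw-ey -45.02deg tilt [ 0.0001 -0.0003] F u -0.63 v 0.60 z 0.12 w 0.0003
t 15.90 u 0.5656 v 0.2148 z 0.0817 yaw-ey -45.00deg tilt [-0.0003 -0.0001] F u 0.34 v -0.87 z 0.10 w 0.0003
```

View pics/s7.png

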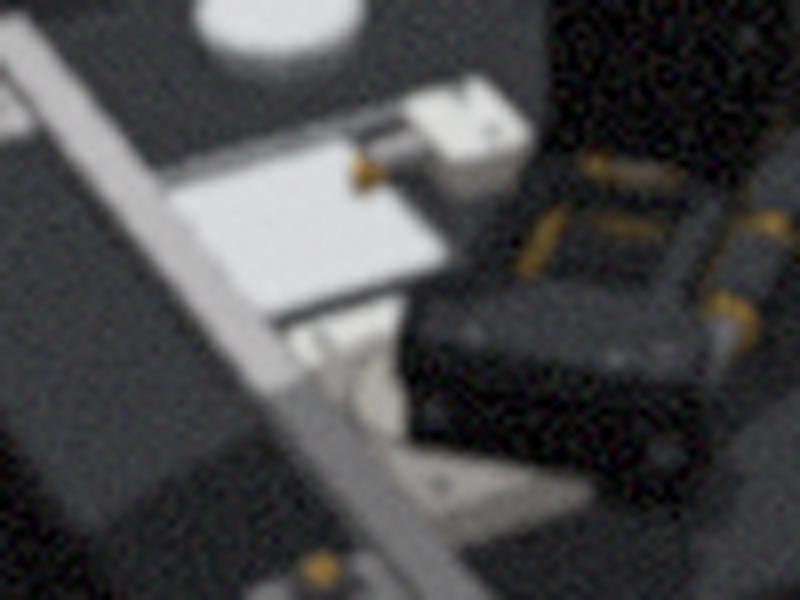

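Call:
arm_command(
  commands=[
    [[0,0,0,-0.0014,0.0014,0,0],[0,0,0,-0.0014,0.0014,0,0],[0,0,0,-0.0014,0.0014,0,0],[0,0,0,-0.0014,0.0014,0,0],[0,0,0,-0.0007,0.0007,0,0],[0,0,0,-0.0007,0.0007,0,0],[0,0,0,-0.0007,0.0007,0,0],[0,0,0,-0.0007,0.0007,0,0],[0,0,0,-0.0007,0.0007,0,0],[0,0,0,-0.0007,0.0007,0,0]],
  ],
)

```text
time: 17.15
ee_pos: [0.5887, 0.1175, 0.0818]
eef_rot: [0.949, 0.315, 0.0, -0.0]
ft_force: [-0.0, 0.6, -0.1]
width: 0.0006
```

Run:
```python
from h import *
for i in range(2): st();camera("scene")
```

```text
t 17.15 u 0.5656 v 0.2010 z 0.0818 yaw-ey -44.99deg tilt [-0.      0.0001] F u -0.10 v 0.59 z -0.11 w 0.0006
t 17.20 u 0.5656 v 0.2008 z 0.0818 yaw-ey -45.00deg tilt [-0.0001  0.    ] F u -0.41 v 1.16 z 0.51 w 0.0006
```

Call:
arm_command(
  commands=[
    [[0,0,0,-0.0007,0.0007,0,0],[0,0,0,-0.0007,0.0007,0,0],[0,0,0,-0.0007,0.0007,0,0],[0,0,0,-0.0007,0.0007,0,0],[0,0,0,-0.0007,0.0007,0,0],[0,0,0,-0.0007,0.0007,0,0],[0,0,0,-0.0007,0.0007,0,0],[0,0,0,-0.0007,0.0007,0,0]],
  ],
)

```text
time: 18.25
ee_pos: [0.5876, 0.1096, 0.0818]
eef_rot: [0.949, 0.315, -0.0, -0.0]
ft_force: [0.1, -0.0, -0.1]
width: 0.0005
```

Run:
```python
from h import *
st()
c=grab("scene",1); crop(c,"pics/s8.png",235,225,335,300,8)
c=grab("top",1); crop(c,"pics/t8.png",225,135,415,285,4)
st()
```

```text
t 18.25 u 0.5657 v 0.1931 z 0.0818 yaw-ey -44.99deg tilt [-0.      0.0001] F u 0.13 v -0.02 z -0.10 w 0.0005
t 18.35 u 0.5657 v 0.1929 z 0.0818 yaw-ey -45.01deg tilt [-0.0001 -0.0001] F u -1.35 v -0.80 z -0.75 w 0.0006
```

View pics/s8.png

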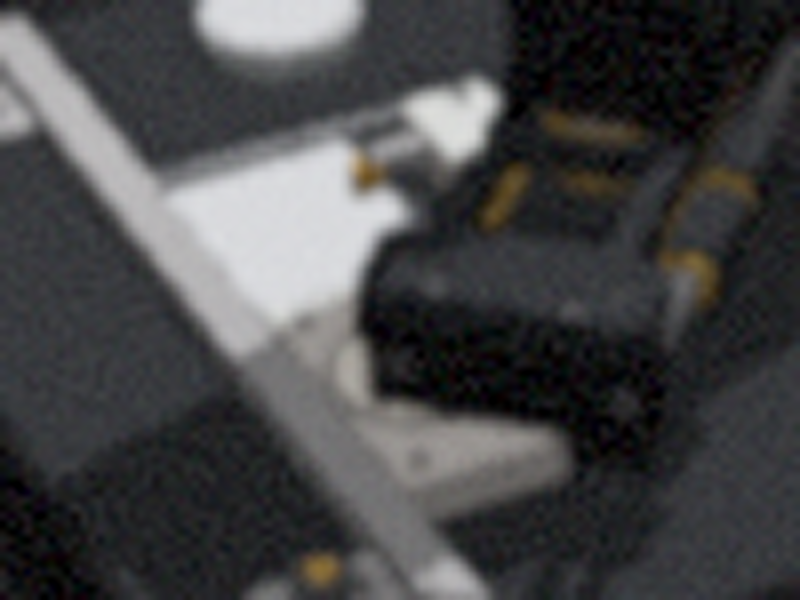

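View pics/t8.png

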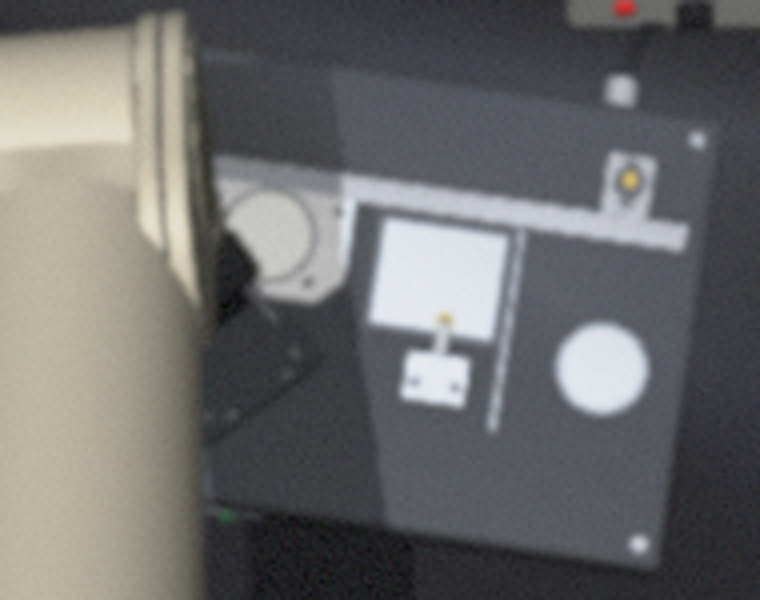

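Call:
arm_command(
  commands=[
    [[0,0,0,-0.0014,0.0014,0,0],[0,0,0,-0.0014,0.0014,0,0],[0,0,0,-0.0014,0.0014,0,0],[0,0,0,-0.0014,0.0014,0,0],[0,0,0,-0.0014,0.0014,0,0],[0,0,0,-0.0014,0.0014,0,0],[0,0,0,-0.0014,0.0014,0,0],[0,0,0,-0.0014,0.0014,0,0],[0,0,0,-0.0014,0.0014,0,0],[0,0,0,-0.0014,0.0014,0,0],[0,0,0,-0.0014,0.0014,0,0],[0,0,0,-0.0014,0.0014,0,0],[0,0,0,-0.0014,0.0014,0,0],[0,0,0,-0.0014,0.0014,0,0],[0,0,0,-0.0014,0.0014,0,0],[0,0,0,-0.0014,0.0014,0,0],[0,0,0,-0.0014,0.0014,0,0],[0,0,0,-0.0014,0.0014,0,0]],
  ],
)

```text
time: 20.6
ee_pos: [0.5824, 0.0743, 0.0818]
eef_rot: [0.949, 0.315, 0.0, -0.0]
ft_force: [-0.9, 0.1, 0.6]
width: 0.0006
```

Run:
```python
from h import *
st()
c=grab("top",1); crop(c,"pics/t9.png",225,135,415,285,4)
st()
```

```text
t 20.60 u 0.5656 v 0.1574 z 0.0818 yaw-ey -44.99deg tilt [-0.      0.0001] F u -0.86 v -0.04 z 0.59 w 0.0006
t 20.65 u 0.5657 v 0.1570 z 0.0819 yaw-ey -45.01deg tilt [-0.0001 -0.    ] F u -1.17 v 0.74 z -0.87 w 0.0003
```

View pics/t9.png

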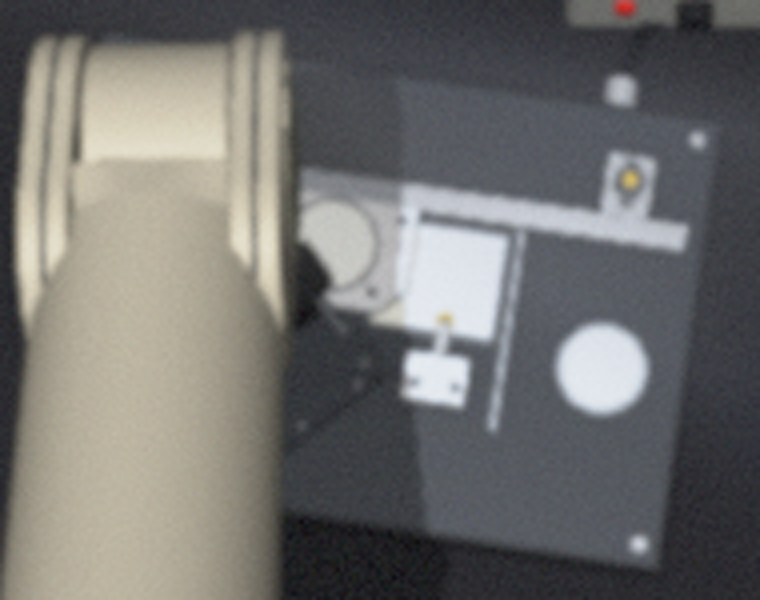

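Call:
arm_command(
  commands=[
    [[0,0,0,-0.001,0.001,0,0],[0,0,0,-0.001,0.001,0,0],[0,0,0,-0.001,0.001,0,0],[0,0,0,-0.001,0.001,0,0],[0,0,0,-0.001,0.001,0,0],[0,0,0,-0.001,0.001,0,0],[0,0,0,-0.001,0.001,0,0],[0,0,0,-0.001,0.001,0,0],[0,0,0,-0.001,0.001,0,0],[0,0,0,-0.001,0.001,0,0],[0,0,0,-0.001,0.001,0,0],[0,0,0,-0.001,0.001,0,0],[0,0,0,-0.001,0.001,0,0],[0,0,0,-0.001,0.001,0,0],[0,0,0,-0.001,0.001,0,0],[0,0,0,-0.001,0.001,0,0],[0,0,0,-0.001,0.001,0,0],[0,0,0,-0.001,0.001,0,0]],
  ],
)

```text
time: 22.9
ee_pos: [0.5788, 0.0491, 0.0818]
eef_rot: [0.949, 0.315, 0.0, -0.0]
ft_force: [-1.0, 0.5, -0.9]
width: 0.0008
```

Run:
```python
from h import *
st();camera("top");st()
```

```text
t 22.90 u 0.5657 v 0.1320 z 0.0818 yaw-ey -44.99deg tilt [-0.      0.0001] F u -1.03 v 0.36 z -0.88 w 0.0008
t 22.95 u 0.5656 v 0.1317 z 0.0818 yaw-ey -45.01deg tilt [-0.0001 -0.    ] F u -1.43 v 0.70 z -0.85 w 0.0004
```

Call:
arm_command(
  commands=[
    [[0,0,0,-0.0007,0.0007,0,0],[0,0,0,-0.0007,0.0007,0,0],[0,0,0,-0.0007,0.0007,0,0],[0,0,0,-0.0007,0.0007,0,0],[0,0,0,-0.0007,0.0007,0,0]],
  ],
)

```text
time: 23.58
ee_pos: [0.5781, 0.0445, 0.0818]
eef_rot: [0.949, 0.315, 0.0, -0.0]
ft_force: [-1.3, 2.8, -0.5]
width: 0.0
```

Run:
```python
from h import *
st()
c=grab("top",1); crop(c,"pics/t10.png",225,135,415,285,4)
st()
```

```text
t 23.57 u 0.5656 v 0.1273 z 0.0818 yaw-ey -44.98deg tilt [0.     0.0004] F u -1.71 v 2.60 z -0.53 w 0.0000
t 23.62 u 0.5656 v 0.1272 z 0.0818 yaw-ey -44.99deg tilt [0.     0.0003] F u -3.09 v 3.09 z -1.24 w 0.0008
```

View pics/t10.png

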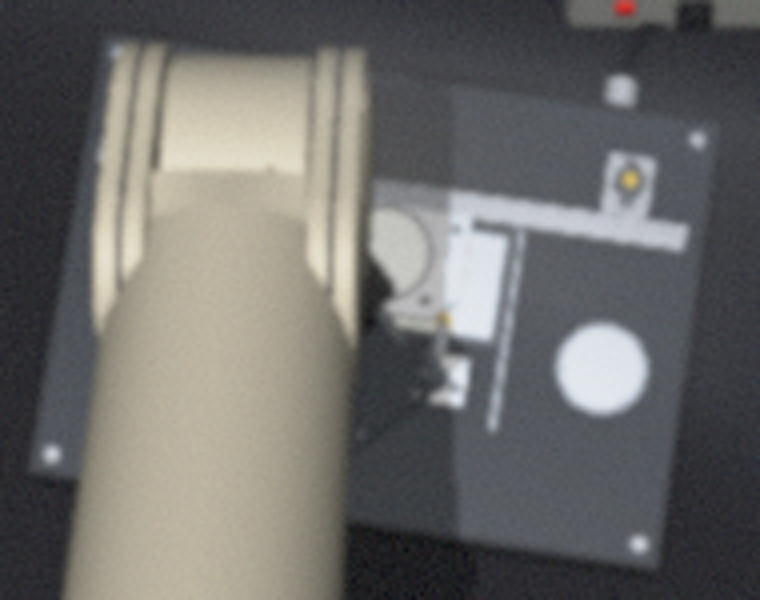

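Call:
arm_command(
  commands=[
    [[0,0,0,-0.0007,0.0007,0,0],[0,0,0,-0.0007,0.0007,0,0],[0,0,0,-0.0007,0.0007,0,0],[0,0,0,-0.0007,0.0007,0,0]],
  ],
)

```text
time: 24.12
ee_pos: [0.5775, 0.0406, 0.0818]
eef_rot: [0.949, 0.315, 0.0, -0.0]
ft_force: [-1.0, 3.4, -1.0]
width: 0.0004
```

Run:
```python
from h import *
st();camera("top");st()
```

```text
t 24.12 u 0.5656 v 0.1234 z 0.0818 yaw-ey -44.98deg tilt [0.     0.0003] F u -1.46 v 3.22 z -0.96 w 0.0004
t 24.18 u 0.5656 v 0.1231 z 0.0818 yaw-ey -44.99deg tilt [-0.      0.0002] F u -2.19 v 3.24 z -0.14 w 0.0004
```

Call:
arm_command(
  commands=[
    [[0,0,0,-0.0007,0.0007,0,0],[0,0,0,-0.0007,0.0007,0,0],[0,0,0,-0.0007,0.0007,0,0],[0,0,0,-0.0007,0.0007,0,0]],
  ],
)

```text
time: 24.68
ee_pos: [0.5769, 0.0362, 0.0818]
eef_rot: [0.949, 0.315, -0.0, 0.0]
ft_force: [-2.4, 1.7, -0.4]
width: 0.0005
```

Run:
```python
from h import *
st()
c=grab("top",1); crop(c,"pics/t11.png",295,165,415,255,6)
st()
c=grab("scene",1); crop(c,"pics/s11.png",235,225,335,300,8)
```

```text
t 24.68 u 0.5657 v 0.1189 z 0.0818 yaw-ey -45.01deg tilt [-0.0001 -0.0001] F u -2.60 v 1.36 z -0.36 w 0.0005
t 24.73 u 0.5656 v 0.1187 z 0.0818 yaw-ey -45.02deg tilt [-0.0002 -0.0002] F u -1.17 v 2.31 z -0.22 w 0.0006
```

View pics/t11.png

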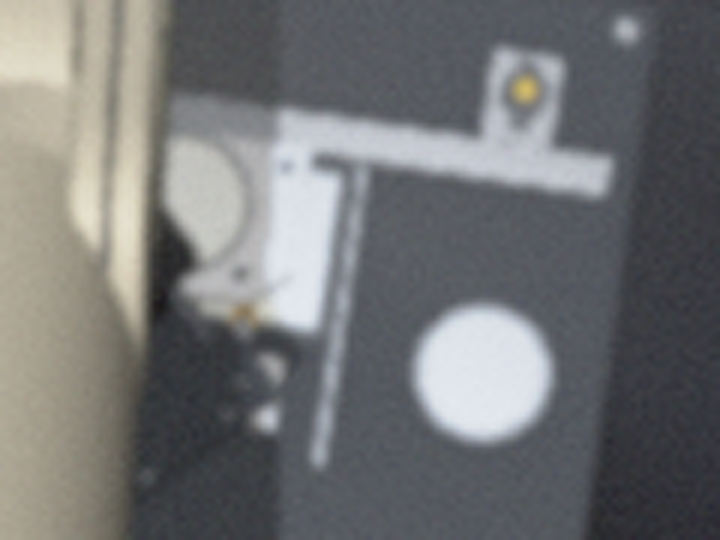

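View pics/s11.png

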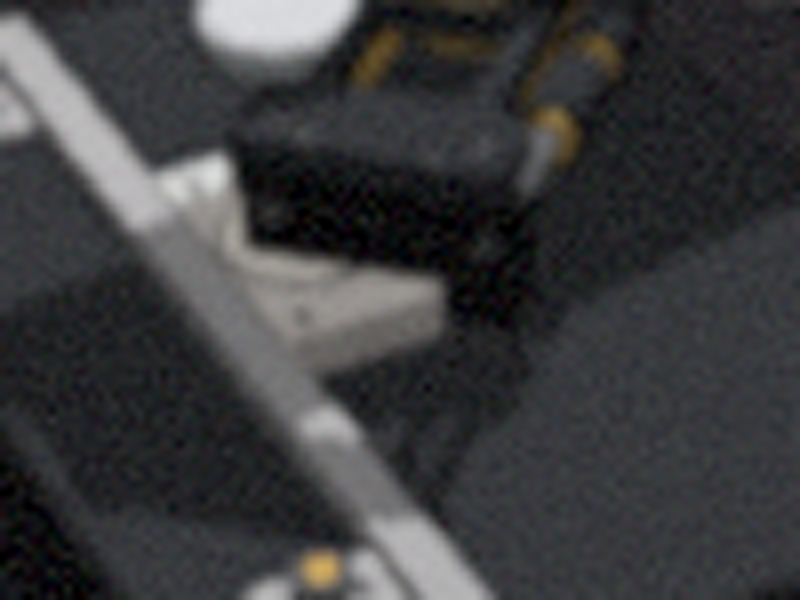

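Call:
arm_command(
  commands=[
    [[0,0,0,-0.001,0.001,0,0],[0,0,0,-0.001,0.001,0,0],[0,0,0,-0.001,0.001,0,0],[0,0,0,-0.001,0.001,0,0],[0,0,0,-0.001,0.001,0,0],[0,0,0,-0.001,0.001,0,0],[0,0,0,-0.001,0.001,0,0],[0,0,0,-0.001,0.001,0,0],[0,0,0,-0.001,0.001,0,0],[0,0,0,0,0,0,0]],
  ],
)

```text
time: 26.02
ee_pos: [0.575, 0.0236, 0.0818]
eef_rot: [0.949, 0.315, -0.0, 0.0]
ft_force: [-2.0, 1.1, 0.6]
width: 0.0003
```

Run:
```python
from h import *
import pickle
st()
c=grab("top",4); crop(c,"pics/t12.png",320,170,390,222,11); pickle.dump(c,open("t12.pkl","wb"))
st()
```

```text
t 26.02 u 0.5657 v 0.1061 z 0.0818 yaw-ey -45.01deg tilt [-0.0001 -0.0002] F u -2.15 v 0.77 z 0.57 w 0.0003
t 26.23 u 0.5657 v 0.1062 z 0.0818 yaw-ey -45.01deg tilt [ 0.     -0.0002] F u -2.72 v 1.08 z -1.67 w 0.0007
```

View pics/t12.png

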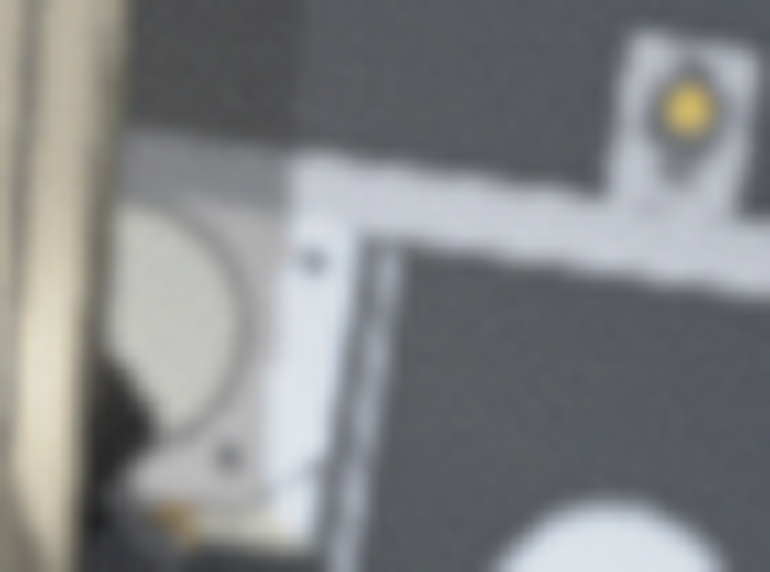

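Run:
```python
from h import *
import pickle
c=pickle.load(open("t12.pkl","rb")); c0=pickle.load(open("top0.pkl","rb"))
W=lambda u,v,z:np.array([*(u*ex+v*ey),z])
d=np.array([*ey,0])
for nm,cc,z,us,v0,half in [("now z84",c,.084,(.595,.6,.605,.61,.615),.012,.012),("now z70 line",c,.07,(.595,.6,.605,.61,.615),.010,.012),("t0 line",c0,.07,(.595,.6,.605,.61,.615),.010,.012)]:
    s,p=profile(cc,[W(u,v0,z) for u in us],d,half,25)
    print(nm); print((1000*(v0+s)).round(0).astype(int)); print(p.round(0).astype(int))
```

```text
now z84
[ 0  1  2  3  4  5  6  7  8  9 10 11 12 13 14 15 16 17 18 19 20 21 22 23
 24]
[[ 95  95  95  94  99 105 114 128 140 147 154 147 141 139 139 150 170 189
  204 219 222 226 227 228 228]
 [ 96  95  94  96  97 107 119 132 146 153 152 149 140 130 138 146 165 187
  204 215 224 225 226 227 227]
 [ 95  95  94  95  96 100 114 127 140 152 153 150 145 139 138 152 166 185
  204 214 221 224 226 227 226]
 [ 94  94  94  95  98 103 110 121 130 136 141 136 131 134 141 154 173 192
  205 219 222 224 225 225 225]
 [ 94  94  94  95  96 105 115 127 141 148 147 145 137 129 139 149 168 190
  205 214 220 218 216 214 211]]
now z70 line
[-2 -1  0  1  2  3  4  5  6  7  8  9 10 11 12 13 14 15 16 17 18 19 20 21
 22]
[[ 94  94  95  94  94  95 100 106 119 132 143 153 155 149 144 141 138 155
  172 189 207 217 223 227 227]
 [ 95  95  95  95  96  97 102 111 121 134 146 148 150 143 135 134 140 150
  172 193 206 219 224 226 227]
 [ 94  94  94  94  94  96  97 109 122 136 150 158 154 151 142 134 141 151
  168 188 205 215 224 225 226]
 [ 95  95  95  95  96  97  99 102 114 126 135 144 145 142 139 139 141 158
  175 192 207 217 221 225 225]
 [ 94  94  95  96  95  95 100 107 116 127 137 139 141 136 129 131 141 154
  176 197 208 219 222 224 224]]
t0 line
[-2 -1  0  1  2  3  4  5  6  7  8  9 10 11 12 13 14 15 16 17 18 19 20 21
 22]
[[ 98  98  98  98  97  99 102 108 121 134 145 155 157 152 146 138 132 144
  156 176 197 211 220 226 228]
 [ 99  99  99  98  99  99 105 114 124 136 148 150 152 145 137 134 134 140
  158 176 193 210 218 224 227]
 [ 98  97  97  98  99 100 100 112 124 138 151 159 157 153 143 133 136 143
  158 179 198 210 221 223 225]
 [ 98  98  97  97  98  99 102 107 117 128 138 147 148 144 139 135 133 145
  158 177 196 210 218 224 225]
 [ 97  98  97  97  98  99 103 110 118 130 140 142 143 137 130 130 134 143
  161 179 195 211 218 223 225]]
```

Call:
arm_command(
  commands=[
    [[0,0,0,-0.0005,0.0005,0,0],[0,0,0,-0.0005,0.0005,0,0],[0,0,0,-0.0005,0.0005,0,0],[0,0,0,-0.0005,0.0005,0,0],[0,0,0,-0.0005,0.0005,0,0],[0,0,0,-0.0005,0.0005,0,0],[0,0,0,0,0,0,0]],
  ],
)

```text
time: 27.1
ee_pos: [0.5745, 0.0195, 0.0818]
eef_rot: [0.949, 0.315, 0.0, 0.0]
ft_force: [-1.5, 1.5, -0.9]
width: 0.0007
```

Run:
```python
from h import *
import pickle
st()
c=grab("top",4); crop(c,"pics/t13.png",320,170,390,222,11); pickle.dump(c,open("t13.pkl","wb"))
st()
W=lambda u,v,z:np.array([*(u*ex+v*ey),z])
d=np.array([*ey,0])
for z in(.084,.07):
    s,p=profile(c,[W(u,.010,z) for u in np.linspace(.59,.618,12)],d,.012,25)
    print(z,p.mean(0).round(0).astype(int))
```

```text
t 27.10 u 0.5657 v 0.1021 z 0.0818 yaw-ey -45.00deg tilt [ 0. -0.] F u -1.74 v 1.29 z -0.86 w 0.0007
t 27.30 u 0.5657 v 0.1021 z 0.0818 yaw-ey -45.00deg tilt [ 0.     -0.0001] F u -1.69 v 0.28 z -0.57 w 0.0003
0.084 [ 96  96  96  96  96  97  99 105 116 129 143 156 167 177 188 200 210 217
 221 223 223 222 221 220 219]
0.07 [ 96  96  96  96  96  97 101 108 120 133 147 159 170 180 191 202 212 219
 223 225 225 225 225 225 223]
```

View pics/t13.png

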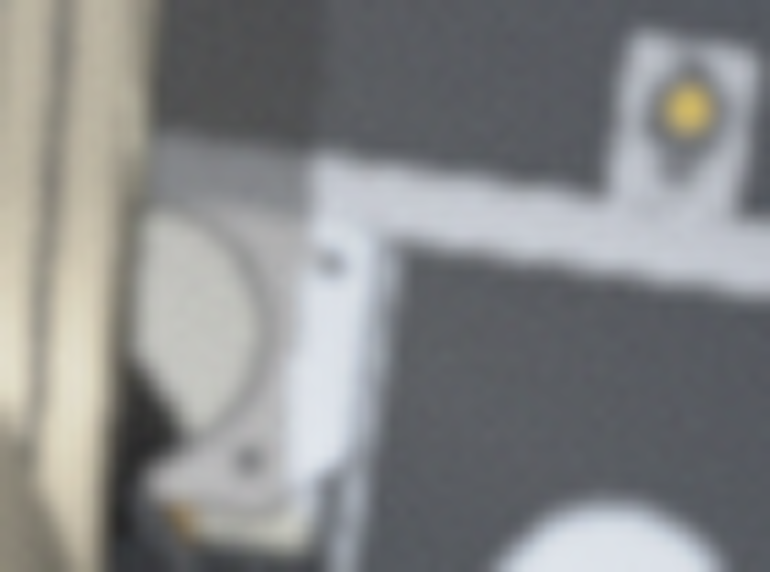

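Call:
arm_command(
  commands=[
    [[0,0,0,-0.0004,0.0004,0,0],[0,0,0,-0.0004,0.0004,0,0],[0,0,0,-0.0003,0.0003,0,0],[0,0,0,0,0,0,0],[0,0,0,0,0,0,0]],
  ],
)

```text
time: 27.92
ee_pos: [0.5743, 0.0181, 0.0818]
eef_rot: [0.949, 0.315, 0.0, -0.0]
ft_force: [-0.5, 1.5, -0.7]
width: 0.0004
```

Run:
```python
from h import *
import pickle
st()
c=grab("top",4); crop(c,"pics/t14.png",320,170,390,222,11); pickle.dump(c,open("t14.pkl","wb"))
st()
W=lambda u,v,z:np.array([*(u*ex+v*ey),z])
d=np.array([*ey,0])
for z in(.084,.07):
    s,p=profile(c,[W(u,.010,z) for u in np.linspace(.59,.618,12)],d,.012,25)
    print(z,p.mean(0).round(0).astype(int))
```

```text
t 27.93 u 0.5657 v 0.1006 z 0.0818 yaw-ey -44.99deg tilt [0.0001 0.0001] F u -0.73 v 1.36 z -0.69 w 0.0004
t 28.12 u 0.5657 v 0.1006 z 0.0818 yaw-ey -45.00deg tilt [0. 0.] F u -0.16 v 1.11 z 0.19 w 0.0004
0.084 [ 97  97  97  96  97  97  99 106 118 135 155 175 192 205 215 220 223 224
 224 223 222 221 220 219 216]
0.07 [ 97  97  97  97  97  98 101 109 123 140 160 180 196 208 217 222 224 225
 226 226 225 225 224 222 218]
```

View pics/t14.png

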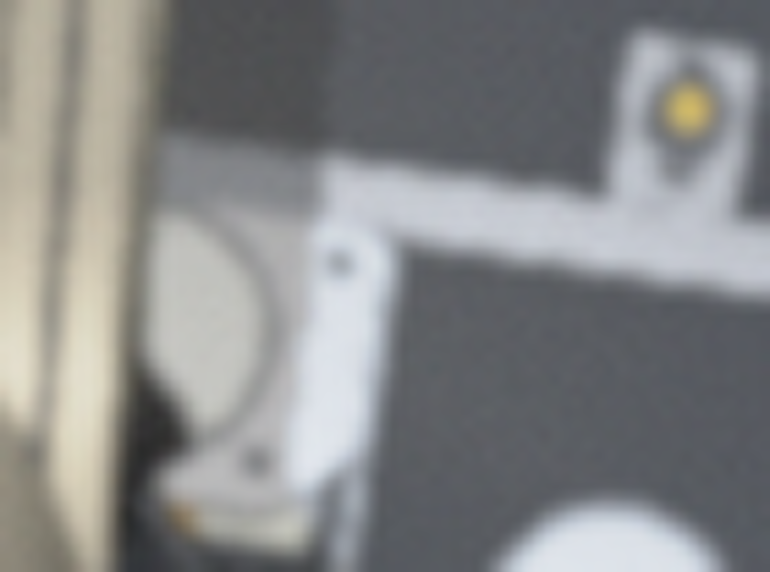

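Contact is gone between the leading edge and the line, and the white reads as continuous at x≈390 in the zoom with no overshoot. Now I back straight off the bevel, then lift clear.

Call:
arm_command(
  commands=[
    [[0,0,0,0,-0.001,0,0],[0,0,0,0,-0.003,0,0],[0,0,0,0,-0.008,0,0],[0,0,0,0,-0.01,0,0],[0,0,0,0,-0.01,-0.01,0],[0,0,0,0,0,-0.03,0],[0,0,0,0,0,-0.04,0],[0,0,0,0,-0.03,-0.04,0],[0,0,0,0,-0.04,-0.02,0],[0,0,0,0,-0.05,0,0],[0,0,0,0,-0.05,0,0],[0,0,0,0,-0.04,0,0],[0,0,0,0,0,0,0]],
  ],
)

```text
time: 29.75
ee_pos: [0.4275, 0.215, 0.2226]
eef_rot: [0.948, 0.318, 0.0, -0.001]
ft_force: [0.7, -0.4, 0.2]
width: 0.0004
```

Run:
```python
from h import *
import pickle
st()
c=grab("top",6); crop(c,"pics/t15.png",280,165,390,245,7); pickle.dump(c,open("t15.pkl","wb"))
s=grab("scene",6); crop(s,"pics/s15.png",225,210,325,285,8); pickle.dump(s,open("s15.pkl","wb"))
st()
W=lambda u,v,z:np.array([*(u*ex+v*ey),z])
d=np.array([*ey,0])
for z in(.084,.07):
    _,p=profile(c,[W(u,.010,z) for u in np.linspace(.59,.618,12)],d,.012,25)
    print(z,p.mean(0).round(0).astype(int))
_,p=profile(c,[W(u,.100,.084) for u in np.linspace(.59,.618,12)],d,.012,25); print("trail 88..112",p.mean(0).round(0).astype(int))
```

```text
t 29.75 u 0.3921 v 0.2743 z 0.2226 yaw-ey -44.67deg tilt [0.0004 0.0013] F u 0.72 v -0.30 z 0.24 w 0.0004
t 30.35 u 0.3947 v 0.2716 z 0.2218 yaw-ey -45.02deg tilt [-0.0001 -0.0001] F u 0.19 v 0.26 z -0.07 w 0.0007
0.084 [ 98  98  98  98  97  98 101 107 119 135 155 175 192 206 215 220 223 224
 224 223 222 222 222 223 224]
0.07 [ 98  98  98  97  97  99 102 110 124 141 161 180 196 209 217 222 224 225
 226 226 226 226 226 226 226]
trail 88..112 [230 230 229 228 227 227 227 228 229 228 226 220 207 188 164 139 118 102
  92  88  86  86  86  87  87]
```

View pics/t15.png

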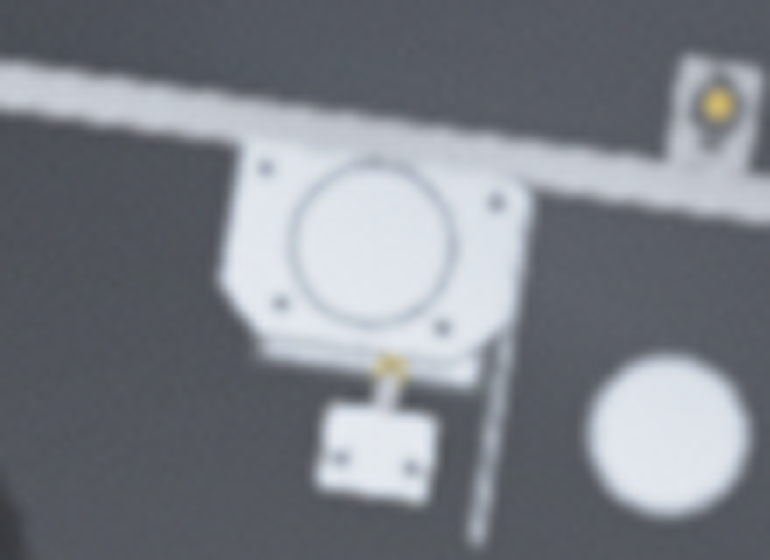

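View pics/s15.png

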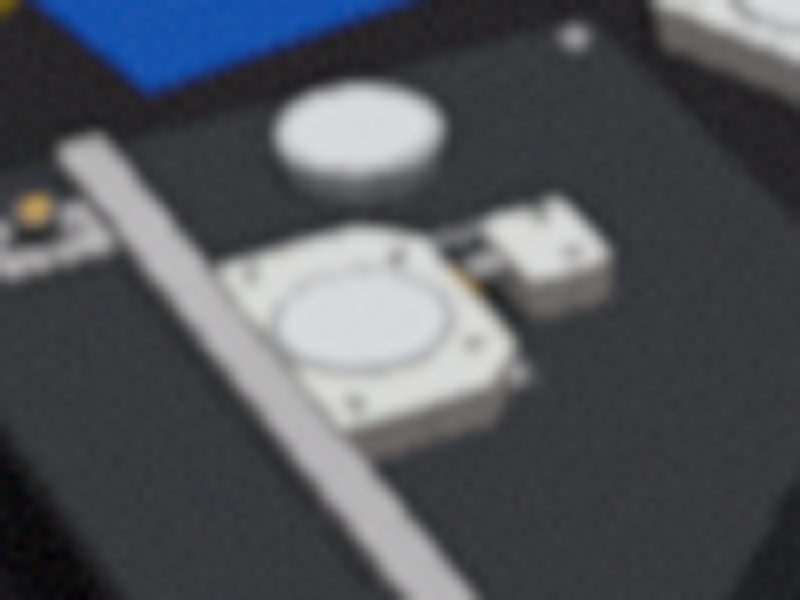

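Run:
```python
from h import *
import pickle
from scipy.optimize import least_squares
c=pickle.load(open("t15.pkl","rb")); c0=pickle.load(open("top0.pkl","rb"))
g=c["img"].mean(2)
W=lambda u,v,z:np.array([*(u*ex+v*ey),z])
cu,cv=.596,.0562
for it in range(3):
    P=[]
    for a in np.radians(np.arange(0,360,4)):
        r=np.linspace(.019,.031,61)
        X=np.array([W(cu+k*np.cos(a),cv+k*np.sin(a),.084) for k in r]); uv=proj(c,X)
        q=map_coordinates(g,[uv[:,1],uv[:,0]],order=3); q=gaussian_filter1d(q,2)
        i=np.argmin(q[5:-5])+5
        if q.max()-q[i]>8 and q[i]<min(q[0],q[-1]): P.append((cu+r[i]*np.cos(a),cv+r[i]*np.sin(a)))
    P=np.array(P); f=least_squares(lambda x:np.hypot(P[:,0]-x[0],P[:,1]-x[1])-x[2],[cu,cv,.025],loss="soft_l1",f_scale=.0005); cu,cv,R=f.x
    print(len(P),f.x,np.std(f.fun),"lead",cv-.045)
# holes
d=np.array([*ey,0])
def dark(u,v,h=.005):
    uu,vv=np.meshgrid(np.linspace(-h,h,41),np.linspace(-h,h,41)); X=np.array([W(u+a,v+b,.084) for a,b in zip(uu.ravel(),vv.ravel())]); uv=proj(c,X)
    q=map_coordinates(g,[uv[:,1],uv[:,0]],order=1); w=np.clip(np.median(q)-8-q,0,None); return u+(w*uu.ravel()).sum()/w.sum(), v+(w*vv.ravel()).sum()/w.sum()
Z=lambda x,y:(np.array([x,y])+.5)/7-.5+[280,165]
for x,y in [(266,167),(497,202),(280,303),(442,327)]:
    p=back(c,[Z(x,y)],.084)[0,:2]; print("hole",dark(p@ex,p@ey))
# line centroid
for cc,us in((c0,np.linspace(.52,.56,30)),(c,np.linspace(.52,.55,30)),(c0,np.linspace(.58,.618,30))):
    s,p=profile(cc,[W(u,.0098,.07) for u in us],d,.005,101); m=p.mean(0); w=np.clip(m-max(m[0],m[-1]),0,None); print("line v",.0098+(w*s).sum()/w.sum(), "argmax",.0098+s[m.argmax()])
```

```text
73 [0.60016874 0.05618516 0.02535775] 0.00019569838976132465 lead 0.011185159441719071
90 [0.60035365 0.05617216 0.02544788] 0.0003736572349609549 lead 0.011172155332778738
90 [0.60032739 0.05618862 0.02544453] 0.00037001225455264027 lead 0.011188618450720889
hole (np.float64(0.6193878831760561), np.float64(0.0933626067366296))
hole (np.float64(0.6194662271381187), np.float64(0.019365095789758268))
hole (np.float64(0.5772684769427359), np.float64(0.08187542360001301))
hole (np.float64(0.5773469583732923), np.float64(0.030301012124794257))
line v 0.009523957039041209 argmax 0.009399999999999999
line v 0.009506428121453636 argmax 0.009399999999999999
line v 0.009625037202392973 argmax 0.0095
```

Ring and hole fits put the leading edge about 0.6 mm short of the line's near edge. The holder is parallel to the straight-edge. I'll go back for a last small nudge of about 1.2 mm.

Call:
arm_command(
  commands=[
    [[0,0,0,0,0.042,0,0],[0,0,0,0,0.042,0,0],[0,0,0,0,0.042,0,0],[0,0,0,0,0.042,0,0],[0,0,0,0,0.042,0,0],[0,0,0,0,0,0.03,0],[0,0,0,0,0,0.04,0],[0,0,0,0,0,0.04,0],[0,0,0,0,0,0.02,0],[0,0,0,0,0,0.01,0],[0,0,0,0,0,0,0],[0,0,0,0,0,0,0]],
  ],
)

```text
time: 31.85
ee_pos: [0.5558, 0.0439, 0.0828]
eef_rot: [0.949, 0.315, 0.001, -0.0]
ft_force: [0.5, 0.5, -0.4]
width: 0.0003
```

Run:
```python
from h import *
st();camera("scene");st()
```

```text
t 31.85 u 0.5437 v 0.1235 z 0.0828 yaw-ey -45.00deg tilt [0.0015 0.0005] F u 0.44 v 0.56 z -0.38 w 0.0003
t 31.90 u 0.5437 v 0.1235 z 0.0828 yaw-ey -44.99deg tilt [0.0016 0.0006] F u 0.15 v 0.30 z 0.72 w 0.0001
```

Call:
arm_command(
  commands=[
    [[0,0,0,0.0018,0.008,0.001,0],[0,0,0,0,0.008,0,0],[0,0,0,0,0.008,0,0],[0,0,0,0,0.004,0,0],[0,0,0,0,0.0013,0,0],[0,0,0,0,0,0,0]],
  ],
)

```text
time: 32.65
ee_pos: [0.574, 0.0215, 0.0808]
eef_rot: [0.949, 0.315, -0.0, -0.0]
ft_force: [-0.2, 0.1, -0.8]
width: 0.0004
```

Run:
```python
from h import *
st();camera("scene");st()
```

```text
t 32.65 u 0.5650 v 0.1039 z 0.0808 yaw-ey -45.00deg tilt [-0.0001  0.0002] F u -0.23 v 0.10 z -0.77 w 0.0004
t 32.70 u 0.5649 v 0.1040 z 0.0808 yaw-ey -44.98deg tilt [-0.0001  0.0002] F u -0.04 v 0.47 z -0.29 w 0.0006
```

Call:
arm_command(
  commands=[
    [[0,0,0,-0.0002,0.0012,0,0],[0,0,0,-0.0007,0.0007,0,0],[0,0,0,-0.0005,0.0005,0,0],[0,0,0,-0.0005,0.0005,0,0],[0,0,0,-0.0005,0.0005,0,0],[0,0,0,-0.0003,0.0003,0,0],[0,0,0,0,0,0,0],[0,0,0,0,0,0,0]],
  ],
)

```text
time: 33.7
ee_pos: [0.5741, 0.017, 0.0808]
eef_rot: [0.949, 0.315, -0.0, -0.0]
ft_force: [-1.3, 3.1, -0.1]
width: 0.0005
```

Run:
```python
from h import *
st();camera("scene");st()
```

```text
t 33.70 u 0.5657 v 0.0995 z 0.0808 yaw-ey -44.99deg tilt [-0.0001  0.0003] F u -1.77 v 2.92 z -0.05 w 0.0005
t 33.75 u 0.5656 v 0.0995 z 0.0808 yaw-ey -44.98deg tilt [-0.0002  0.0003] F u -2.07 v 1.51 z 0.72 w 0.0004
```

Now I retreat along the same path.

Call:
arm_command(
  commands=[
    [[0,0,0,0,-0.001,0,0],[0,0,0,0,-0.003,0,0],[0,0,0,0,-0.008,0,0],[0,0,0,0,-0.01,0,0],[0,0,0,0,-0.01,-0.01,0],[0,0,0,0,0,-0.03,0],[0,0,0,0,0,-0.04,0],[0,0,0,0,-0.03,-0.04,0],[0,0,0,0,-0.04,-0.02,0],[0,0,0,0,-0.05,0,0],[0,0,0,0,-0.05,0,0],[0,0,0,0,-0.04,0,0],[0,0,0,0,0,0,0],[0,0,0,0,0,0,0]],
  ],
)

```text
time: 35.5
ee_pos: [0.4297, 0.2103, 0.2214]
eef_rot: [0.949, 0.315, 0.0, -0.0]
ft_force: [0.3, -0.3, 0.4]
width: 0.0003
```

Run:
```python
from h import *
import pickle
from scipy.optimize import least_squares
st()
c=grab("top",6); crop(c,"pics/t16.png",280,165,390,245,7)
cv2.imwrite("pics/t16f.png",c["img"][:,:,::-1])
s=grab("scene",4); crop(s,"pics/s16.png",225,210,325,285,8); cv2.imwrite("pics/s16f.png",s["img"][:,:,::-1])
g=c["img"].mean(2)
W=lambda u,v,z:np.array([*(u*ex+v*ey),z])
cu,cv=.6,.055
for it in range(3):
    P=[]
    for a in np.radians(np.arange(0,360,4)):
        r=np.linspace(.019,.031,61)
        X=np.array([W(cu+k*np.cos(a),cv+k*np.sin(a),.084) for k in r]); uv=proj(c,X)
        q=gaussian_filter1d(map_coordinates(g,[uv[:,1],uv[:,0]],order=3),2)
        i=np.argmin(q[5:-5])+5
        if q.max()-q[i]>8 and q[i]<min(q[0],q[-1]): P.append((cu+r[i]*np.cos(a),cv+r[i]*np.sin(a)))
    P=np.array(P); f=least_squares(lambda x:np.hypot(P[:,0]-x[0],P[:,1]-x[1])-x[2],[cu,cv,.025],loss="soft_l1",f_scale=.0005); cu,cv,R=f.x
print(len(P),f.x,"lead",cv-.045)
def dark(u,v,h=.005):
    uu,vv=np.meshgrid(np.linspace(-h,h,41),np.linspace(-h,h,41)); X=np.array([W(u+a,v+b,.084) for a,b in zip(uu.ravel(),vv.ravel())]); uv=proj(c,X)
    q=map_coordinates(g,[uv[:,1],uv[:,0]],order=1); w=np.clip(np.median(q)-8-q,0,None); return u+(w*uu.ravel()).sum()/w.sum(), v+(w*vv.ravel()).sum()/w.sum()
H=[(.6194,.0922),(.6194,.0182),(.5773,.0807),(.5773,.0291)]
for h in H: print(dark(*h))
d=np.array([*ey,0])
_,p=profile(c,[W(u,.010,.07) for u in np.linspace(.59,.618,12)],d,.012,25); print(p.mean(0).astype(int))
_,p=profile(c,[W(u,.100,.084) for u in np.linspace(.59,.618,12)],d,.012,25); print("trail 88..112",p.mean(0).round(0).astype(int))
```

```text
t 35.50 u 0.3949 v 0.2700 z 0.2214 yaw-ey -45.01deg tilt [0.0008 0.0004] F u 0.34 v -0.23 z 0.37 w 0.0003
90 [0.60045768 0.0551422  0.02546709] lead 0.010142196159378038
(np.float64(0.6192356471826734), np.float64(0.09229829976937792))
(np.float64(0.6191850427905722), np.float64(0.018692821816425786))
(np.float64(0.5770623520160688), np.float64(0.08131203229093194))
(np.float64(0.5773747000452419), np.float64(0.029106942652790225))
[ 97  97  97  97  97  98 102 110 124 142 164 185 202 214 221 224 225 225
 225 225 225 225 225 225 226]
trail 88..112 [230 229 228 227 226 227 227 228 228 225 219 206 186 162 138 117 101  92
  88  87  86  86  86  86  86][ WARN:0@3.537] global loadsave.cpp:1063 imwrite_ Unsupported depth image for selected encoder is fallbacked to CV_8U.
```

View pics/t16.png

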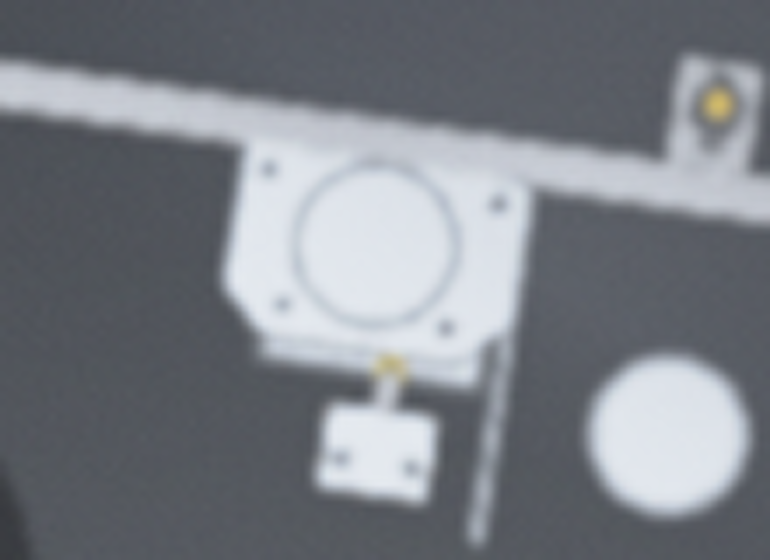

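View pics/s16f.png

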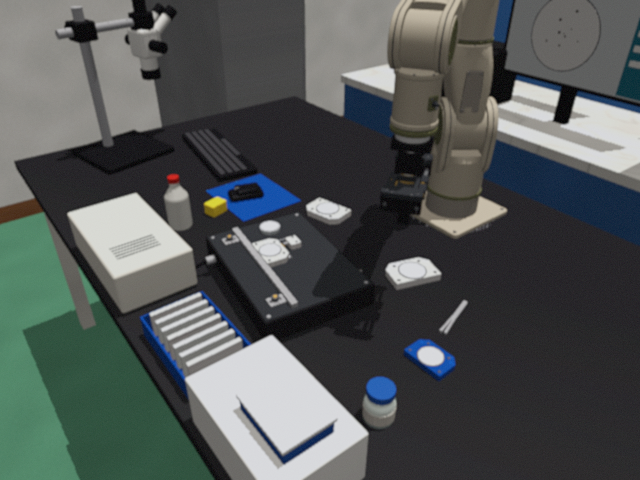

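Leading edge at v≈10.1 mm, against 9.6 mm for the line's middle: on the line's width and not past it. The holder is flush, the hand is clear, and nothing else appears to have moved.

```bash
python3 -c "
from bench import close_job
print(close_job())"
```

```text
the job is handed in; nothing more can be done
None
```

The silver holder is on the line, flush against the straight-edge, and the job was handed in at about 36 s with the arm well clear.

- **Seating:** I pushed it slowly onto the straight-edge with two fingertips on its near face. I held that press for about 3 s at 6 to 8 N. One noisy reading reached 9.0 N toward the straight-edge. With the downward rub of the fingertips included, that same reading totals about 10.0 N.
- **Sliding:** I pushed on the rear bevel, which also kept it against the straight-edge. It passed the roller without binding, with no more than about 4 N read there.
- **Stopping:** The first stop measured about 0.6 mm short of the line's near edge, so I went back and nudged it about 1 mm further.

**Last checks:**
- **Position:** The leading edge is about 0.5 mm before the middle of the 2 mm line, so it is on the line and not past it. This comes from the disc and hole positions in the top camera.
- **Flushness:** The corner holes show the holder parallel to the straight-edge within measuring error, with no visible gap.
- **Other objects:** In the last pictures the dish, the roller block and everything else look unmoved.
- **Disagreement:** Bright-edge blur made the holder look about 2 mm too long in the top view. I therefore relied on the disc and hole positions, and the arm's own position agreed with them.

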